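# Index the plate turret and show the notched plate label up over the light pad

## Robot

A 7-joint arm with a two-finger parallel gripper is mounted at the origin on the work surface. World frame = base frame: x ahead of the robot, y to its left, z up, the work surface at z = 0. Lengths are in m, angles in rad, forces in N, time in s.
With the tool pointing down it reaches from about 0.425 to 0.875 m from the base axis. Payload 4.7 kg.
Tool frame: the origin (TCP) lies on the centre line of the jaws, within the pads' length; the fingertips stand 11 mm ahead of it and the grasp point (between the pads) lies 8 mm behind it; z points along the fingers, y is the line along which they close (so a half turn about z gives the same grasp; the last joint's range is limited). The gripper opens to 85 mm and grips with 20 to 120 N. Pads are 22 mm wide; open, the fingers measure 114 mm over their backs; the gripper's body (76 mm by 85 mm) begins 54 mm behind the grasp point. The pads swing forward as they close: fully open they stand 13 mm farther back than shut.
Start: joints at [-1.179, 0.321, -0.07, 1.45, 0.023, 1.371, -0.057], TCP at [0.24, 0.604, 0.242] pointing down, gripper open.
Joint ranges: [-2.86, 2.86], [-0.3, 2.09], [-1.38, 1.24], [0.06, 2.45], [-1.56, 4.7], [0.09, 2.05], [-2.69, 2.69]. Speed limits (rad/s): [2.57, 2.57, 3.14, 3.14, 3.14, 3.14, 3.14].

## Interface

Orientations are given as a 3x3 rotation matrix whose columns are the frame's x, y, z axes.
In Python, from plant import bot, imaging gives the robot as it stands. The module is installed in compiled form; this text tells all that it offers.
- The arm moves only by the shell command python3 -m crank 'ROWS'. ROWS is JSON, a list of rows, each an object with "gripper": the closure, from 0 (fully open) to 1 (shut); "delta_pos": the shift along the tool's x, y, z in cm, a list of three; "dr": the turn, a rotation vector about the tool's x, y, z in rad, a list of three. In form: [{"gripper": gripper, "delta_pos": [x, y, z], "dr": [rx, ry, rz]}, ...]. A call has exactly 10 rows; each row shifts and turns the commanded pose from where the row before left it, along the tool's axes as they then stand; what a row does not reach is not made up. A row lasts 1/12 s, in which the tool goes at most 41.7 mm and 7.16 degrees, less where a joint would pass 70% of its speed; a pose out of reach is approached as far as the arm can. A call with a gripper value outside its range is refused whole. The fingers move at their own pace and stop on an object; the grip force is fixed at half the most. Time passes only in rows, so rows that do not move let the fingers close, or fill a call up. It gives the time, the measured TCP pose, the force, the opening and the grip force at its end, in the units of the state.
- bot.read_state(): the state, without advancing time (a new reading comes with each control period).
- imaging.read_camera(name): name is "side" or "top" or "wrist"; returns a dict with "image" (400x640x3 uint8, red, green, blue), "fx", "fy", "cx", "cy" (pixels), "dist" ([k1, k2, p1, p2, k3] as OpenCV has them; the pictures are not rectified), "xyz" and "attitude" of the camera in the world; the wrist camera has in their place "T_tool_cam" (4x4, takes a point from camera to tool coordinates, whose origin is the TCP and whose axes are the flange's). Camera axes: x right, y down, z forward; pixel columns grow to the right and rows downward; lengths in m; the calibration is good to about 2 mm. A picture is of the moment at which its call begins: read the wrist's pose just before it. There is no depth.
- bot.close_job(): hands the job in; it is judged then, once.
The state is a dict: "time": time; "joints": joint angles; "dq": joint speeds; "effort": joint torques, N m; "ee_pos": TCP position; "ee_rot": TCP orientation; "wrist_force": force on the tool from outside, world axes, zero at the start; "moment": the same for the moment, N m; "gripper_width": finger opening in m; "grip_force": force on a finger pad.
Only numpy, scipy, OpenCV 4.12 (cv2) and the standard library are available. Lean on these libraries where they do the work, as an engineer would, in place of code of your own. Each camera call takes 0.05 s, during which the arm holds its last target. There are 200 camera calls.

## Task

Using the red post, click the turret round one step, whichever way brings the notched glass plate to the red loading mark in the gap of the retaining ring; only then lift that plate out, gripping only its clear part and keeping the fingers off its frosted end (the end with the small corner notch). Tip it so that its label face looks upward (half-way up, a 45 degree slope, is enough), with the middle of the label over the middle of the lit pad, between 10 and 22 cm above the bench, and finish while still holding it there, still and clear of the pad. Leave the plate without a notch in its slot, the turret clicked in, and the jar, bottle and beaker alone.

Things in the scene. Friction and masses are not known exactly. Their poses are not given: they have to be found in the camera images.
- deck (a joint): angle (rad) of the turret's grey deck (disc 232 mm diameter, top 42 mm above the bench, four slots 90 degrees apart) about its upright axis; + is counter-clockwise from above. Starts at 0. Detents at -1.571, 0, +1.571: half-way between, the click resists with about 0.3 N m (6 N at the post); past that it pulls into the next detent. End stops at +-1.72
- post_grip (a point): point to grip on the red upright post (14 mm diameter) on the deck, 50 mm from its axis, turning with it; at the start it stands opposite the loading mark. This point is 138 mm above the bench, the post's top 160 mm; all else on the turret is below 105 mm
- turret_center (a point): on the turret's axis, at the deck's top (42 mm up). Axes of the fixed pale foot (260 mm diameter, 30 mm high): -x points to the red loading mark, z up. A fixed steel retaining ring (6 mm bar, radius 90 mm, centred 101 mm above the bench, on four 6 mm uprights 125 mm from the axis) bars lifting the plates; it is open only within 45 degrees of the loading mark
- loading_point (a point): fixed point 90 mm from the turret's axis in its -x direction, 67 mm above the bench: where the middle of a plate stands when its slot is at the red loading mark
- plate_mid (a point): middle of the notched glass plate, 100 x 8 x 50 mm, about 100 g. It stands on a long edge in the slot at the turret's +y or -y side, 90 mm from the axis, faces towards and away from the axis (bottom 42, middle 67, top 92 mm above the bench). Axes: x along its length to the frosted end, y out of the label face, z up while it stands in the slot
- plate_label (a point): point on the label face of the notched plate's frosted end, 32 mm from its middle towards the frosted end; same axes as plate_mid
- blank_mid (a point): middle of the other glass plate, same size, all clear greenish, no notch, no label, standing in the slot opposite the notched one; it is to stay there
- pad_center (a point): middle of the lit white top of the light pad, a flat dark box 150 x 150 mm and 17 mm high fixed on the bench; z up
- plate: the same notched plate, origin at the middle of its lower long edge, axes as plate_mid. x = -50 to +14 mm is clear greenish glass, +14 to +50 mm frosted (whitish), with a 10 x 10 mm notch in the upper corner (+x, +z). Only the +y face bears the cream label with a dark bar. Its slot is 10 mm wide, with dark-blue walls 70 mm long up to 56 mm above the bench and low end stops 2 mm away
- jar: brown jar with white cap, 60 mm diameter, 80 mm high, origin at its foot; bystander
- bottle: white bottle with blue cap, 60 mm diameter, 130 mm high, origin at its foot; bystander
- beaker: glass beaker, 66 mm diameter, 70 mm high, origin at its foot; bystander
- lightpad: the light pad as a whole; origin at the middle of its underside
Not all that is in view belongs to the job. Leave any yellow look-alike of the plate alone. What is shaped like the lightpad but turquoise is not meant.

How it is judged:
By the outcome, as a careful person would: the job done as asked, in the order asked, and still so for the second after the job is handed in, while the arm keeps its last pose, push and grip.
It also fails if it takes over 48 s, if anything falls off the work surface, if the arm or the gripper's body presses on something with over 40 N, if the wrist force passes 120 N, or if a joint passes its speed limit or range.

## Working session

There is one attempt and no reset: what is moved stays moved. The work goes in short steps, Python scripts to look and compute and a shell command to move; the robot and the scene stay as the last step left them, time stands still between calls to the robot, and variables do not carry over. Pictures are saved under pics/ and viewed, at most 10 in all, crops included, and the job is handed in when it is done.

```bash
mkdir -p pics; cat > h.py <<'E'
import numpy as np, cv2
from plant import bot, imaging
def cam(n):
    s=bot.read_state(); c=imaging.read_camera(n)
    K=np.array([[c['fx'],0,c['cx']],[0,c['fy'],c['cy']],[0,0,1.]]);d=np.array(c['dist'],float)
    if 'T_tool_cam' in c:
        T=np.array(c['T_tool_cam']);R0=np.array(s['ee_rot']);R=R0@T[:3,:3];p=R0@T[:3,3]+np.array(s['ee_pos'])
    else: R=np.array(c['attitude']);p=np.array(c['xyz'])
    return dict(im=c['image'],K=K,d=d,R=R,p=p)
def ray(c,u,v):
    x=cv2.undistortPoints(np.array([[[u,v]]],float),c['K'],c['d'])[0,0]
    r=c['R']@np.array([x[0],x[1],1]);return r/np.linalg.norm(r)
def atz(c,u,v,z):
    r=ray(c,u,v);return c['p']+r*(z-c['p'][2])/r[2]
def proj(c,P):
    P=np.atleast_2d(np.array(P,float));rv=cv2.Rodrigues(c['R'].T)[0]
    return cv2.projectPoints(P,rv,-c['R'].T@c['p'],c['K'],c['d'])[0][:,0]
def tri(obs):
    A=np.zeros((3,3));b=np.zeros(3);L=[]
    for c,u,v in obs:
        r=ray(c,u,v);M=np.eye(3)-np.outer(r,r);A+=M;b+=M@c['p'];L.append(M)
    X=np.linalg.solve(A,b);return X,[np.linalg.norm(M@(X-c['p'])) for M,(c,_,_) in zip(L,obs)]
def save(c,f): cv2.imwrite('pics/'+f,c['im'][:,:,::-1])
E
python3 - <<'E'
from h import *
import pickle
cs={n:cam(n) for n in('side','top','wrist')}
pickle.dump(cs,open('c0.pkl','wb'))
for n,c in cs.items(): save(c,n+'0.png');print(n,c['p'].round(3),c['R'].round(2).tolist(),c['K'][0,0])
s=bot.read_state();print(s['time'],s['ee_pos'],np.round(s['ee_rot'],3).tolist(),s['gripper_width'],s['wrist_force'])
E
```

```text
side [ 0.265 -0.746  0.606] [[0.95, -0.18, 0.27], [-0.33, -0.48, 0.82], [-0.02, -0.86, -0.51]] 374.552165558092
top [0.354 0.099 1.313] [[-0.0, -0.99, 0.15], [-1.0, 0.0, -0.0], [0.0, -0.15, -0.99]] 399.62947582752025
wrist [0.163 0.634 0.372] [[0.37, 0.88, 0.3], [0.93, -0.35, -0.12], [-0.0, 0.32, -0.95]] 308.99785768223245
0.15 [0.23967299 0.6037645  0.24144017] [[-0.929, 0.369, -0.0], [0.369, 0.929, -0.001], [-0.0, -0.002, -1.0]] 0.0850814401639513 [ 0.09754965  0.52619969 -0.11521394]
```

View pics/side0.png

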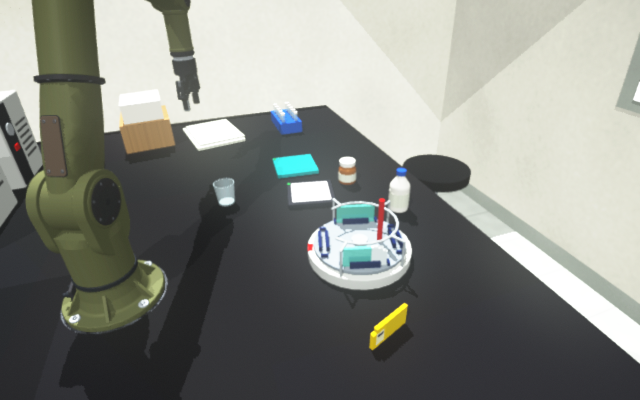

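View pics/top0.png

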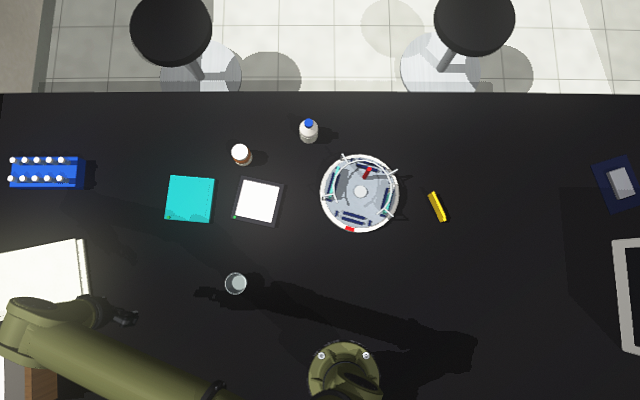

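The side view shows the turret at about (360,250), the red mark at (310,246), the post at (381,215) and the plates at (355,213) and (362,257). The pad is at (310,192). In the top view the turret is at (360,193), the mark at (349,229), the post at (368,172) and the pad at (259,200).

```bash
python3 - <<'E'
import pickle
from h import *
cs=pickle.load(open('c0.pkl','rb'))
a=cs['side']['im'][190:290,295:425];b=cs['top']['im'][145:240,310:410]
a=cv2.resize(a,(650,500),interpolation=cv2.INTER_CUBIC)
cv2.imwrite('pics/crop1.png',a[:,:,::-1])
b=cv2.resize(b,(600,570),interpolation=cv2.INTER_CUBIC);cv2.imwrite('pics/crop2.png',b[:,:,::-1])
def blob(n,f,box):
    im=cs[n]['im'].astype(int);m=f(im[...,0],im[...,1],im[...,2]);k=np.zeros_like(m);k[box[1]:box[3],box[0]:box[2]]=1;m&=k
    ys,xs=np.nonzero(m);return xs,ys
red=lambda r,g,b:(r>120)&(g<60)&(b<60)
# pad white
w=lambda r,g,b:(r>200)&(g>200)&(b>200)
xs,ys=blob('top',w,(232,172,288,230));q=cv2.minAreaRect(np.c_[xs,ys].astype(np.float32));print('pad',q,atz(cs['top'],*q[0],.017))
xs,ys=blob('side',w,(285,178,335,208));q=cv2.convexHull(np.c_[xs,ys].astype(np.float32));M=cv2.moments(q);us=(M['m10']/M['m00'],M['m01']/M['m00']);print('pad side',us,atz(cs['side'],*us,.017))
for n,bx in(('top',(340,222,358,235)),('side',(303,238,316,252))):
    xs,ys=blob(n,red,bx);print(n,'mark',xs.mean(),ys.mean(),len(xs),atz(cs[n],xs.mean(),ys.mean(),.03))
for n,bx in(('top',(355,160,380,185)),('side',(373,190,390,245))):
    xs,ys=blob(n,red,bx);print(n,'post',xs.min(),xs.max(),ys.min(),ys.max())
    i=ys<=ys.min()+1;print(xs[i].mean(),ys[i].mean(),atz(cs[n],xs[i].mean(),ys[i].mean(),.16)); i=ys>=ys.max()-1;print(xs[i].mean(),ys[i].mean())
E
```

```text
pad ((256.98931884765625, 200.76329040527344), (37.06114959716797, 36.35900115966797), 12.33908748626709) [0.55918576 0.27840218 0.017     ]
pad side (312.5147058823529, 193.42755991285404) [0.56139931 0.25925403 0.017     ]
top mark 349.4782608695652 228.2173913043478 23 [ 0.46762028 -0.02281339  0.03      ]
side mark nan nan 0 [nan nan nan]
top post 363 370 167 178
368.5 167.66666666666666 [ 0.6358133  -0.06950357  0.16      ]
363.0 177.5
side post 380 382 202 219
381.5 202.5 [ 0.62637862 -0.0822434   0.16      ]
381.0 219.0<stdin>:17: RuntimeWarning: Mean of empty slice.
  ret = ret.dtype.type(ret / rcount)
```

View pics/crop1.png

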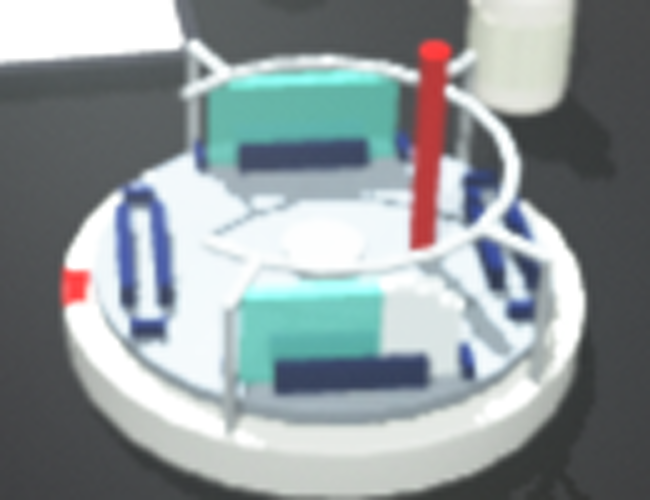

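View pics/crop2.png

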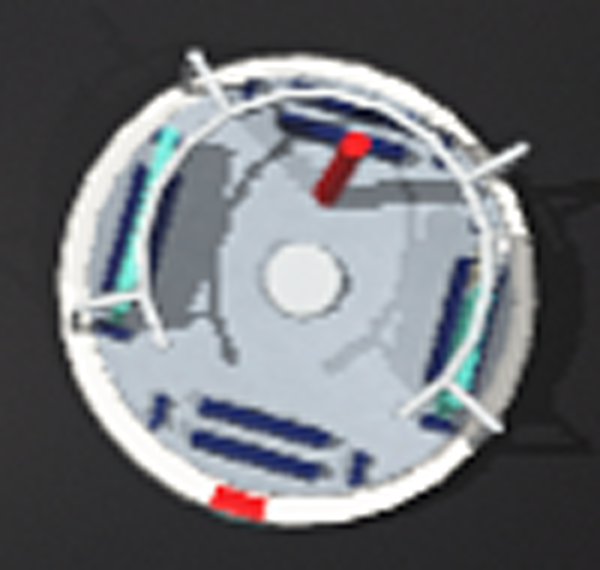

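The crops show the notched plate standing on the robot's right (side crop, about (350,330)). Its frosted end points away from the robot and its label face is turned towards the axis. So the deck must turn clockwise, to -1.571. I'll move above the turret to measure it with the wrist camera.

```bash
R='{"gripper":0,"delta_pos":[-2.8,-2.5,-0.3],"dr":[0,0,0]}'; python3 -m crank '[{"gripper":0,"delta_pos":[-2.8,-2.5,-0.3],"dr":[0,0,0]},{"gripper":0,"delta_pos":[-2.8,-2.5,-0.3],"dr":[0,0,0]},{"gripper":0,"delta_pos":[-2.8,-2.5,-0.3],"dr":[0,0,0]},{"gripper":0,"delta_pos":[-2.8,-2.5,-0.3],"dr":[0,0,0]},{"gripper":0,"delta_pos":[-2.8,-2.5,-0.3],"dr":[0,0,0]},{"gripper":0,"delta_pos":[-2.8,-2.5,-0.3],"dr":[0,0,0]},{"gripper":0,"delta_pos":[-2.8,-2.5,-0.3],"dr":[0,0,0]},{"gripper":0,"delta_pos":[-2.8,-2.5,-0.3],"dr":[0,0,0]},{"gripper":0,"delta_pos":[-2.8,-2.5,-0.3],"dr":[0,0,0]},{"gripper":0,"delta_pos":[-2.8,-2.5,-0.3],"dr":[0,0,0]}]'
python3 - <<'E'
from h import *
import pickle
c=cam('wrist');save(c,'w1.png');pickle.dump(c,open('w1.pkl','wb'));print(c['p'],bot.read_state()['time'])
E
python3 -m crank '[{"gripper":0,"delta_pos":[-2.8,-2.5,0],"dr":[0,0,0]},{"gripper":0,"delta_pos":[-2.8,-2.5,0],"dr":[0,0,0]},{"gripper":0,"delta_pos":[-2.8,-2.5,0],"dr":[0,0,0]},{"gripper":0,"delta_pos":[-2.8,-2.5,0],"dr":[0,0,0]},{"gripper":0,"delta_pos":[-2.8,-2.5,0],"dr":[0,0,0]},{"gripper":0,"delta_pos":[-2.8,-2.5,0],"dr":[0,0,0]},{"gripper":0,"delta_pos":[-2.8,-2.5,0],"dr":[0,0,0]},{"gripper":0,"delta_pos":[-2.8,-2.5,0],"dr":[0,0,0]},{"gripper":0,"delta_pos":[0,0,0],"dr":[0,0,0]},{"gripper":0,"delta_pos":[0,0,0],"dr":[0,0,0]}]'
python3 - <<'E'
from h import *
import pickle
c=cam('wrist');save(c,'w2.png');c['side']=cam('side');pickle.dump(c,open('w2.pkl','wb'));print(c['p'],bot.read_state()['joints'],bot.read_state()['time'])
E
```

```text
time: 0.98
ee_pos: [0.4082, 0.2666, 0.2724]
ee_rot: [[-0.93, 0.369, -0.0], [0.369, 0.93, 0.0], [0.0, 0.0, -1.0]]
wrist_force: [0.8, 1.2, 0.4]
gripper_width: 0.0854
grip_force: 0.0
[0.3317958  0.29692374 0.40278216] 1.0333
time: 1.87
ee_pos: [0.5425, -0.0026, 0.272]
ee_rot: [[-0.927, 0.374, -0.001], [0.374, 0.927, -0.001], [0.0, -0.001, -1.0]]
wrist_force: [0.0, 0.3, 0.3]
gripper_width: 0.0855
grip_force: 0.0
[0.46637979 0.02827171 0.40236397] [-0.52230509  0.07450839  0.50098386  1.69283672 -0.03707127  1.38442317
  1.17814087] 1.9667
```

View pics/w2.png

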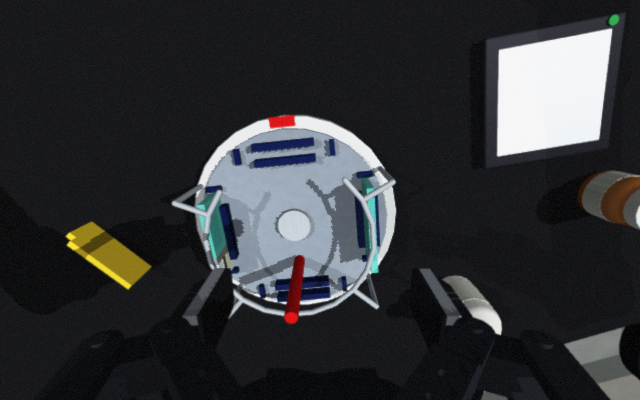

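The wrist view shows the turret with its hub at (294,225), the mark at (282,121), the post top at (291,317) and the post foot at (298,259). The pad's white corners are at (497,48), (615,29), (606,140) and (497,159). The notched plate is the left one, around (212,228).

```bash
python3 - <<'E'
import pickle
from h import *
cs=pickle.load(open('c0.pkl','rb'));w=pickle.load(open('w2.pkl','rb'));w1=pickle.load(open('w1.pkl','rb'))
t,s=cs['top'],cs['side']
def mask(c,f,box):
    im=c['im'].astype(int);m=f(im[...,0],im[...,1],im[...,2]);k=np.zeros_like(m);k[box[1]:box[3],box[0]:box[2]]=1
    ys,xs=np.nonzero(m&k);return np.c_[xs,ys].astype(np.float32)
red=lambda r,g,b:(r>150)&(g<60)&(b<60)
mk=mask(w,red,(260,110,305,135)).mean(0);print('mark px',mk)
for n,o in dict(post=[(w,291.5,317),(t,369.5,169.3),(s,381.8,199.4)],hub=[(w,293.5,225),(t,360.8,191.8),(s,359.4,238)],mark=[(w,*mk),(t,349.5,228.3),(s,310.2,247.2)]).items():
    X,e=tri(o);print(n,X.round(4),np.round(e,4),[tri([o[0],q])[0].round(4).tolist() for q in o[1:]])
print('w only: post160',atz(w,291.5,317,.16),'postfoot',atz(w,298,259,.042),'mark',atz(w,*mk,.03),'hub',atz(w,293.5,225,.046))
wh=lambda r,g,b:(r>200)&(g>200)&(b>200)
p=mask(w,wh,(480,15,640,175));q=cv2.moments(cv2.convexHull(p));pw=(q['m10']/q['m00'],q['m01']/q['m00'])
p=mask(t,wh,(232,172,288,230));pt=p.mean(0)
print('pad',pw,pt,tri([(w,*pw),(t,*pt)]),atz(w,*pw,.017),[atz(w,*c,.017).round(4).tolist() for c in((497,48),(615,29),(606,140),(497,159))])
cv2.imwrite('pics/x.png',w1['im'])
E
```

```text
mark px [281.4188  120.86752]
post [ 0.6317 -0.0708  0.1599] [0.0019 0.0018 0.0014] [[0.6325, -0.0716, 0.1563], [0.6326, -0.0694, 0.1592]]
hub [ 0.5834 -0.0577  0.0517] [0.0018 0.0013 0.0017] [[0.5853, -0.0594, 0.0412], [0.5841, -0.0566, 0.051]]
mark [ 0.4665 -0.0227  0.0298] [0.0013 0.0008 0.0004] [[0.4656, -0.0207, 0.0464], [0.4661, -0.0226, 0.0297]]
w only: post160 [ 0.63072204 -0.06878552  0.16      ] postfoot [ 0.6313403  -0.07201334  0.042     ] mark [ 0.46534027 -0.02237424  0.03      ] hub [ 0.58424824 -0.05747595  0.046     ]
pad (551.8146590128974, 92.0531235850021) [257.08032 200.84685] (array([0.55589483, 0.2781253 , 0.01898214]), [np.float64(0.002690776481646567), np.float64(0.002690776481646458)]) [0.55361808 0.27952963 0.017     ] [[0.4842, 0.2305, 0.017], [0.5142, 0.3515, 0.017], [0.6333, 0.3312, 0.017], [0.6072, 0.2055, 0.017]]
```

Turret centre is about (0.5835, -0.0573), with its x axis at -16.2°. The post is at 50 mm radius and 160 mm height, and the mark at 122 mm, all matching the text. Next I'll go to the post and grip it.

```bash
python3 -m crank '[{"gripper":0,"delta_pos":[0,0,0],"dr":[0,0,-0.1]},{"gripper":0,"delta_pos":[-3.49,-1.37,0],"dr":[0,0,0]},{"gripper":0,"delta_pos":[-3.49,-1.37,0],"dr":[0,0,0]},{"gripper":0,"delta_pos":[-3.49,-1.37,0],"dr":[0,0,0]},{"gripper":0,"delta_pos":[0,0,2.84],"dr":[0,0,0]},{"gripper":0,"delta_pos":[0,0,2.84],"dr":[0,0,0]},{"gripper":0,"delta_pos":[0,0,2.84],"dr":[0,0,0]},{"gripper":0,"delta_pos":[0,0,2.84],"dr":[0,0,0]},{"gripper":0,"delta_pos":[0,0,2.84],"dr":[0,0,0]},{"gripper":0,"delta_pos":[0,0,0],"dr":[0,0,0]}]'
python3 -m crank '[{"gripper":1,"delta_pos":[0,0,0],"dr":[0,0,0]},{"gripper":1,"delta_pos":[0,0,0],"dr":[0,0,0]},{"gripper":1,"delta_pos":[0,0,0],"dr":[0,0,0]},{"gripper":1,"delta_pos":[0,0,0],"dr":[0,0,0]},{"gripper":1,"delta_pos":[0,0,0],"dr":[0,0,0]},{"gripper":1,"delta_pos":[0,0,0],"dr":[0,0,0]},{"gripper":1,"delta_pos":[0,0,0],"dr":[0,0,0]},{"gripper":1,"delta_pos":[0,0,0],"dr":[0,0,0]},{"gripper":1,"delta_pos":[0,0,0],"dr":[0,0,0]},{"gripper":1,"delta_pos":[0,0,0],"dr":[0,0,0]}]'
```

```text
time: 2.8
ee_pos: [0.6274, -0.0649, 0.1239]
ee_rot: [[-0.962, 0.271, -0.011], [0.271, 0.963, 0.001], [0.011, -0.002, -1.0]]
wrist_force: [-0.6, 1.2, -1.3]
gripper_width: 0.0857
grip_force: 0.0
time: 3.63
ee_pos: [0.6323, -0.0691, 0.1319]
ee_rot: [[-0.962, 0.275, 0.002], [0.275, 0.962, -0.001], [-0.002, 0.0, -1.0]]
wrist_force: [-0.9, -1.0, 5.5]
gripper_width: 0.0124
grip_force: 58.3
```

The grip on the post is firm. Now I'll turn it clockwise along the arc, 5° per row.

```bash
python3 -m crank '[{"gripper":1,"delta_pos":[0.019,-0.436,0],"dr":[0,0,0.0873]},{"gripper":1,"delta_pos":[0.019,-0.436,0],"dr":[0,0,0.0873]},{"gripper":1,"delta_pos":[0.019,-0.436,0],"dr":[0,0,0.0873]},{"gripper":1,"delta_pos":[0.019,-0.436,0],"dr":[0,0,0.0873]},{"gripper":1,"delta_pos":[0.019,-0.436,0],"dr":[0,0,0.0873]},{"gripper":1,"delta_pos":[0.019,-0.436,0],"dr":[0,0,0.0873]},{"gripper":1,"delta_pos":[0.019,-0.436,0],"dr":[0,0,0.0873]},{"gripper":1,"delta_pos":[0.019,-0.436,0],"dr":[0,0,0.0873]},{"gripper":1,"delta_pos":[0.019,-0.436,0],"dr":[0,0,0.0873]},{"gripper":1,"delta_pos":[0.019,-0.436,0],"dr":[0,0,0.0873]}]'
```

```text
time: 4.47
ee_pos: [0.6055, -0.1011, 0.1319]
ee_rot: [[-0.404, 0.915, 0.004], [0.915, 0.404, -0.001], [-0.003, 0.003, -1.0]]
wrist_force: [0.6, -1.4, 3.5]
gripper_width: 0.0124
grip_force: 58.5
```

```bash
python3 -m crank '[{"gripper":1,"delta_pos":[0.019,-0.436,0],"dr":[0,0,0.0873]},{"gripper":1,"delta_pos":[0.019,-0.436,0],"dr":[0,0,0.0873]},{"gripper":1,"delta_pos":[0.019,-0.436,0],"dr":[0,0,0.0873]},{"gripper":1,"delta_pos":[0.019,-0.436,0],"dr":[0,0,0.0873]},{"gripper":1,"delta_pos":[0.019,-0.436,0],"dr":[0,0,0.0873]},{"gripper":1,"delta_pos":[0.019,-0.436,0],"dr":[0,0,0.0873]},{"gripper":1,"delta_pos":[0.019,-0.436,0],"dr":[0,0,0.0873]},{"gripper":1,"delta_pos":[0.019,-0.436,0],"dr":[0,0,0.0873]},{"gripper":1,"delta_pos":[0,0,0],"dr":[0,0,0]},{"gripper":1,"delta_pos":[0,0,0],"dr":[0,0,0]}]'
```

```text
time: 5.3
ee_pos: [0.5709, -0.104, 0.1318]
ee_rot: [[0.276, 0.961, 0.003], [0.961, -0.276, -0.001], [-0.0, 0.004, -1.0]]
wrist_force: [0.7, -2.9, 5.1]
gripper_width: 0.0126
grip_force: 58.7
```

```bash
python3 -m crank '[{"gripper":0,"delta_pos":[0,0,0],"dr":[0,0,0]},{"gripper":0,"delta_pos":[0,0,0],"dr":[0,0,0]},{"gripper":0,"delta_pos":[0,0,0],"dr":[0,0,0]},{"gripper":0,"delta_pos":[0,0,0],"dr":[0,0,0]},{"gripper":0,"delta_pos":[0,0,0],"dr":[0,0,0]},{"gripper":0,"delta_pos":[0,0,0],"dr":[0,0,0]},{"gripper":0,"delta_pos":[0,0,-3.5],"dr":[0,0,0]},{"gripper":0,"delta_pos":[0,0,-3.5],"dr":[0,0,0]},{"gripper":0,"delta_pos":[0,0,-3.5],"dr":[0,0,0]},{"gripper":0,"delta_pos":[0,0,-3.5],"dr":[0,0,0]}]'
python3 -m crank '[{"gripper":0,"delta_pos":[0,-3.0,0],"dr":[0,0,0]},{"gripper":0,"delta_pos":[0,-3.0,0],"dr":[0,0,0]},{"gripper":0,"delta_pos":[0,-2.0,0],"dr":[0,0,0]},{"gripper":0.3,"delta_pos":[0,0,0],"dr":[0,0,0]},{"gripper":0.3,"delta_pos":[0,0,0],"dr":[0,0,0]},{"gripper":0.3,"delta_pos":[0,0,0],"dr":[0,0,0]},{"gripper":0.3,"delta_pos":[0,0,0],"dr":[0,0,0]},{"gripper":0.3,"delta_pos":[0,0,0],"dr":[0,0,0]},{"gripper":0.3,"delta_pos":[0,0,0],"dr":[0,0,0]},{"gripper":0.3,"delta_pos":[0,0,0],"dr":[0,0,0]}]'
python3 - <<'E'
from h import *
import pickle
d={n:cam(n) for n in('wrist','side','top')};pickle.dump(d,open('w3.pkl','wb'))
w=d['wrist'];save(w,'w3.png')
xt=np.array([.9603,-.279,0]);yt=np.array([.279,.9603,0]);C=np.array([.5835,-.0573,0])
for lx in(-.05,.014,.05):
  for q in(-.094,-.086):
    P=C+xt*q-yt*lx;print(lx,q,*[proj(d[n],P+[0,0,.092]).round(1).tolist() for n in('wrist','side','top')])
b=cv2.resize(d['side']['im'][190:290,295:425],(780,600),interpolation=cv2.INTER_CUBIC);cv2.imwrite('pics/s3.png',b[:,:,::-1])
E
```

```text
time: 6.13
ee_pos: [0.5695, -0.1027, 0.2718]
ee_rot: [[0.275, 0.961, -0.0], [0.961, -0.275, 0.0], [0.0, -0.0, -1.0]]
wrist_force: [0.8, 0.2, 0.1]
gripper_width: 0.0858
grip_force: 0.0
time: 6.97
ee_pos: [0.4932, -0.0809, 0.2701]
ee_rot: [[0.275, 0.961, -0.001], [0.961, -0.275, -0.001], [-0.001, -0.0, -1.0]]
wrist_force: [-1.0, -1.0, 0.7]
gripper_width: 0.0597
grip_force: 0.0
-0.05 -0.094 [[307.2, 85.5]] [[319.8, 215.2]] [[338.3, 213.6]]
-0.05 -0.086 [[315.8, 85.5]] [[323.0, 215.1]] [[339.0, 211.2]]
0.014 -0.094 [[307.8, 154.8]] [[320.9, 229.7]] [[358.3, 219.4]]
0.014 -0.086 [[315.9, 154.8]] [[324.2, 229.5]] [[359.0, 216.9]]
0.05 -0.094 [[308.2, 189.8]] [[321.5, 238.6]] [[369.6, 222.6]]
0.05 -0.086 [[315.9, 189.8]] [[325.0, 238.5]] [[370.3, 220.1]]
```

View pics/w3.png

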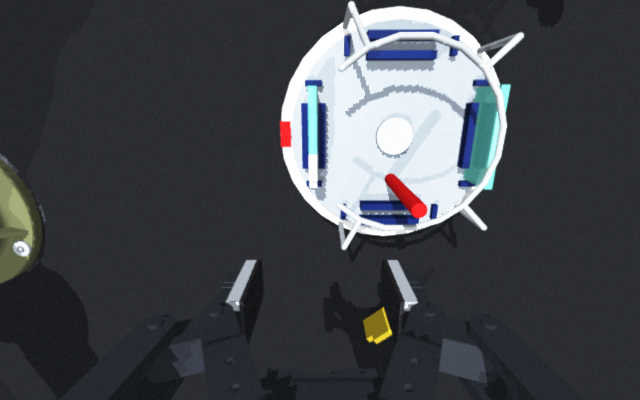

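View pics/s3.png

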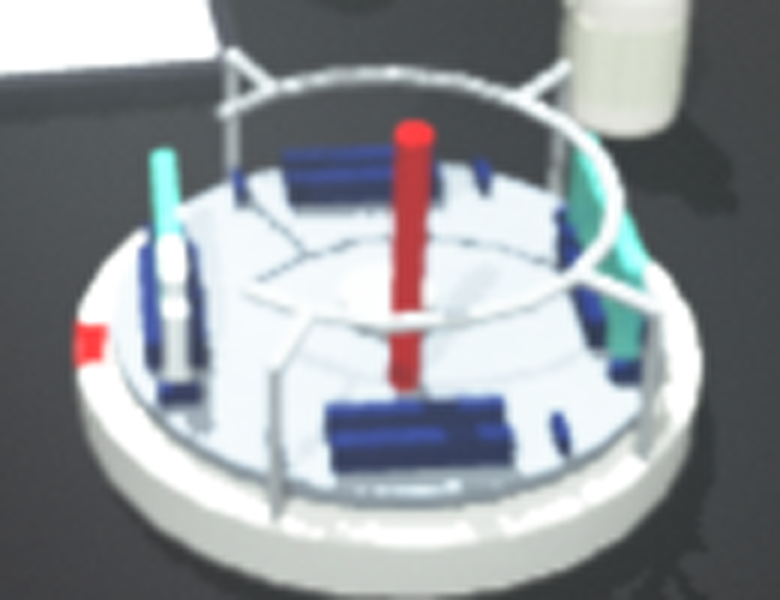

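The wrist view shows the notched plate standing at the red mark, with its clear end at (313,85), its frosted end at (313,188) and the mark at (286,134). The side crop confirms it, with the clear top corner at (163,152). The model predicts these pixels within about 1 mm, at a top height of 92 mm. Next I'll move over the clear part at plate x = -20 mm.

```bash
python3 -m crank '[{"gripper":0.3,"delta_pos":[3.39,-0.43,0],"dr":[0,0,0]},{"gripper":0.3,"delta_pos":[3.39,-0.43,0],"dr":[0,0,0]},{"gripper":0.3,"delta_pos":[0,0,3.2],"dr":[0,0,0]},{"gripper":0.3,"delta_pos":[0,0,3.2],"dr":[0,0,0]},{"gripper":0.3,"delta_pos":[0,0,3.2],"dr":[0,0,0]},{"gripper":0.3,"delta_pos":[0,0,3.2],"dr":[0,0,0]},{"gripper":0.3,"delta_pos":[0,0,3.2],"dr":[0,0,0]},{"gripper":0.3,"delta_pos":[0,0,0],"dr":[0,0,0]},{"gripper":0.3,"delta_pos":[0,0,0],"dr":[0,0,0]},{"gripper":0.3,"delta_pos":[0,0,0],"dr":[0,0,0]}]'
python3 - <<'E'
from h import *
import pickle
d={n:cam(n) for n in('wrist','side','top')};pickle.dump(d,open('w4.pkl','wb'));save(d['wrist'],'w4.png')
s=bot.read_state();R=np.array(s['ee_rot']);p=np.array(s['ee_pos']);print((R.T@(np.array([.5036,-.0133,.071])-p)).round(4),R.round(3).tolist())
xt=np.array([.9603,-.279,0]);yt=np.array([.279,.9603,0]);C=np.array([.5835,-.0573,0])
for lx in(-.05,.014,.05):print(lx,*[proj(d['wrist'],C+xt*q-yt*lx+[0,0,.092]).round(1).tolist() for q in(-.094,-.086)])
E
```

```text
time: 7.95
ee_pos: [0.5045, -0.0132, 0.1119]
ee_rot: [[0.275, 0.961, 0.002], [0.961, -0.275, -0.0], [0.001, 0.002, -1.0]]
wrist_force: [0.2, -0.1, 0.5]
gripper_width: 0.0598
grip_force: 0.0
[-0.0008 -0.0014  0.0415] [[0.275, 0.962, 0.004], [0.962, -0.275, 0.001], [0.002, 0.003, -1.0]]
-0.05 [[310.8, 211.1]] [[326.4, 211.2]]
0.014 [[311.5, 315.4]] [[325.3, 315.4]]
0.05 [[311.8, 364.5]] [[324.8, 364.5]]
```

View pics/w4.png

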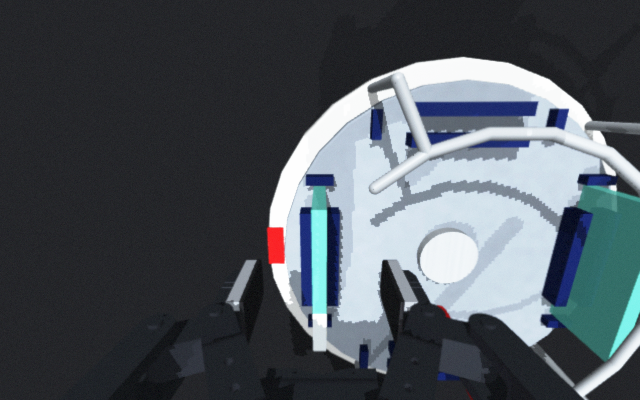

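The wrist picture shows the clear part from about (319,205) to the frosted boundary at (319,315). The fingers straddle it at x = 257 and 388. I'll check the pad footprint by projecting it.

```bash
python3 - <<'E'
from h import *
import pickle
w=pickle.load(open('w4.pkl','rb'))['wrist'];s=bot.read_state();R=np.array(s['ee_rot']);p=np.array(s['ee_pos'])
for z in(.011,0,-.008,-.02):
  for x in(-.011,.011): print(z,x,proj(w,[p+R@[x,y,z] for y in(-.03,.03)]).round(0).tolist())
E
```

```text
0.011 -0.011 [[266.0, 289.0], [380.0, 289.0]]
0.011 0.011 [[263.0, 251.0], [382.0, 252.0]]
0 -0.011 [[262.0, 302.0], [384.0, 302.0]]
0 0.011 [[259.0, 262.0], [387.0, 262.0]]
-0.008 -0.011 [[259.0, 312.0], [387.0, 312.0]]
-0.008 0.011 [[256.0, 271.0], [390.0, 271.0]]
-0.02 -0.011 [[253.0, 330.0], [393.0, 330.0]]
-0.02 0.011 [[250.0, 286.0], [396.0, 286.0]]
```

The pads match plate x of about -31 to -9 mm. I'll descend, close and lift a little.

```bash
python3 -m crank '[{"gripper":0.3,"delta_pos":[0,-0.1,1.4],"dr":[0,0,0]},{"gripper":0.3,"delta_pos":[0,0,1.3],"dr":[0,0,0]},{"gripper":0.3,"delta_pos":[0,0,1.3],"dr":[0,0,0]},{"gripper":0.3,"delta_pos":[0,0,0],"dr":[0,0,0]},{"gripper":0.3,"delta_pos":[0,0,0],"dr":[0,0,0]},{"gripper":1,"delta_pos":[0,0,0],"dr":[0,0,0]},{"gripper":1,"delta_pos":[0,0,0],"dr":[0,0,0]},{"gripper":1,"delta_pos":[0,0,0],"dr":[0,0,0]},{"gripper":1,"delta_pos":[0,0,0],"dr":[0,0,0]},{"gripper":1,"delta_pos":[0,0,0],"dr":[0,0,0]}]'
python3 -m crank '[{"gripper":1,"delta_pos":[0,0,0],"dr":[0,0,0]},{"gripper":1,"delta_pos":[0,0,0],"dr":[0,0,0]},{"gripper":1,"delta_pos":[0,0,0],"dr":[0,0,0]},{"gripper":1,"delta_pos":[0,0,0],"dr":[0,0,0]},{"gripper":1,"delta_pos":[0,0,0],"dr":[0,0,0]},{"gripper":1,"delta_pos":[0,0,-0.3],"dr":[0,0,0]},{"gripper":1,"delta_pos":[0,0,-0.7],"dr":[0,0,0]},{"gripper":1,"delta_pos":[0,0,-1.0],"dr":[0,0,0]},{"gripper":1,"delta_pos":[0,0,0],"dr":[0,0,0]},{"gripper":1,"delta_pos":[0,0,0],"dr":[0,0,0]}]'
```

```text
time: 8.93
ee_pos: [0.5028, -0.0126, 0.071]
ee_rot: [[0.275, 0.962, 0.001], [0.962, -0.275, 0.001], [0.001, 0.001, -1.0]]
wrist_force: [-0.6, 0.5, 3.5]
gripper_width: 0.0072
grip_force: 58.6
time: 9.77
ee_pos: [0.5026, -0.0125, 0.0911]
ee_rot: [[0.275, 0.962, 0.001], [0.962, -0.275, 0.001], [0.001, 0.001, -1.0]]
wrist_force: [0.3, 0.2, -1.5]
gripper_width: 0.007
grip_force: 59.1
```

The plate is held at about -20 mm and weighs about 1 N. I'll lift it clear and yaw it.

```bash
python3 -m crank '[{"gripper":1,"delta_pos":[0,0,-1.5],"dr":[0,0,0]},{"gripper":1,"delta_pos":[0,0,-2.5],"dr":[0,0,0]},{"gripper":1,"delta_pos":[0,0,-3],"dr":[0,0,0]},{"gripper":1,"delta_pos":[0,0,-3],"dr":[0,0,0]},{"gripper":1,"delta_pos":[0,0,-3],"dr":[0,0,0]},{"gripper":1,"delta_pos":[0,0,-2],"dr":[0,0,0]},{"gripper":1,"delta_pos":[0,0,-1],"dr":[0,0,0]},{"gripper":1,"delta_pos":[0,0,0],"dr":[0,0,-0.1]},{"gripper":1,"delta_pos":[0,0,0],"dr":[0,0,-0.1]},{"gripper":1,"delta_pos":[0,0,0],"dr":[0,0,-0.1]}]'
python3 -m crank '[{"gripper":1,"delta_pos":[0,0,0],"dr":[0,0,-0.1]},{"gripper":1,"delta_pos":[0,0,0],"dr":[0,0,-0.1]},{"gripper":1,"delta_pos":[0,0,0],"dr":[0,0,-0.1]},{"gripper":1,"delta_pos":[0,0,0],"dr":[0,0,-0.1]},{"gripper":1,"delta_pos":[0,0,0],"dr":[0,0,0]},{"gripper":1,"delta_pos":[0,0,0],"dr":[0,0,0]},{"gripper":1,"delta_pos":[0,0,0],"dr":[0,0,0]},{"gripper":1,"delta_pos":[0,0,0],"dr":[0,0,0]},{"gripper":1,"delta_pos":[0,0,0],"dr":[0,0,0]},{"gripper":1,"delta_pos":[0,0,0],"dr":[0,0,0]}]'
python3 - <<'E'
from h import *
s=bot.read_state();R=np.array(s['ee_rot']);p=np.array(s['ee_pos']);print(s['joints'],(R.T@(np.array([.531,.325,.25])-p)*100).round(2))
E
```

```text
time: 10.6
ee_pos: [0.5016, -0.0127, 0.2494]
ee_rot: [[-0.027, 1.0, -0.002], [1.0, 0.027, 0.0], [0.0, -0.002, -1.0]]
wrist_force: [-0.2, -0.9, -1.7]
gripper_width: 0.007
grip_force: 59.1
time: 11.43
ee_pos: [0.5023, -0.0128, 0.2503]
ee_rot: [[-0.409, 0.913, -0.0], [0.913, 0.409, 0.0], [0.0, 0.0, -1.0]]
wrist_force: [-0.2, 0.1, -0.3]
gripper_width: 0.0071
grip_force: 59.1
[-0.88669961 -0.03114527  0.85388137  1.82258945  0.02403704  1.33955647
  0.38235671] [29.66 16.42  0.03]
```

```bash
python3 -m crank '[{"gripper":1,"delta_pos":[1.97,1.04,0],"dr":[0,0,0]},{"gripper":1,"delta_pos":[2.97,1.64,0],"dr":[0,0,0]},{"gripper":1,"delta_pos":[3.4,1.9,0],"dr":[0,0,0]},{"gripper":1,"delta_pos":[3.5,1.95,0],"dr":[0,0,0]},{"gripper":1,"delta_pos":[3.5,1.95,0],"dr":[0,0,0]},{"gripper":1,"delta_pos":[3.5,1.95,0],"dr":[0,0,0]},{"gripper":1,"delta_pos":[3.5,1.95,0],"dr":[0,0,0]},{"gripper":1,"delta_pos":[3.0,1.7,0],"dr":[0,0,0]},{"gripper":1,"delta_pos":[2.5,1.4,0],"dr":[0,0,0]},{"gripper":1,"delta_pos":[1.8,0.94,0],"dr":[0,0,0]}]'
python3 -m crank '[{"gripper":1,"delta_pos":[0,0,0],"dr":[-0.1,0,0]},{"gripper":1,"delta_pos":[0,0,0],"dr":[-0.1,0,0]},{"gripper":1,"delta_pos":[0,0,0],"dr":[-0.1,0,0]},{"gripper":1,"delta_pos":[0,0,0],"dr":[-0.1,0,0]},{"gripper":1,"delta_pos":[0,0,0],"dr":[-0.1,0,0]},{"gripper":1,"delta_pos":[0,0,0],"dr":[-0.1,0,0]},{"gripper":1,"delta_pos":[0,0,0],"dr":[-0.1,0,0]},{"gripper":1,"delta_pos":[0,0,0],"dr":[-0.1,0,0]},{"gripper":1,"delta_pos":[0,0,0],"dr":[-0.1,0,0]},{"gripper":1,"delta_pos":[0,0,0],"dr":[-0.1,0,0]}]'
cat > g.py <<'E'
from h import *
s=bot.read_state();R=np.array(s['ee_rot']);p=np.array(s['ee_pos'])
L=p+R@[-.0524,.004,.004];T=np.array([.5575,.279,.16])
print(np.round(s['joints'],2),'label',L.round(4),'normal',R[:,1].round(3),'to go cm',(R.T@(T-L)*100).round(2))
E
python3 g.py
```

```text
time: 12.27
ee_pos: [0.5299, 0.3291, 0.2496]
ee_rot: [[-0.413, 0.911, -0.001], [0.911, 0.413, 0.0], [0.001, -0.0, -1.0]]
wrist_force: [0.7, -0.4, -0.4]
gripper_width: 0.0073
grip_force: 59.1
time: 13.1
ee_pos: [0.5335, 0.3214, 0.2511]
ee_rot: [[-0.398, 0.553, 0.732], [0.917, 0.245, 0.314], [-0.005, 0.797, -0.604]]
wrist_force: [1.0, -0.2, 0.3]
gripper_width: 0.0069
grip_force: 59.3
[-0.99 -0.24  0.24  2.3   1.08  0.36 -1.22] label [0.5595 0.2756 0.2521] normal [0.553 0.245 0.797] to go cm [ 0.44 -7.36  5.53]
```

```bash
python3 -m crank '[{"gripper":1,"delta_pos":[0.05,-0.82,0.62],"dr":[0,0,0]},{"gripper":1,"delta_pos":[0.05,-0.82,0.62],"dr":[0,0,0]},{"gripper":1,"delta_pos":[0.05,-0.82,0.62],"dr":[0,0,0]},{"gripper":1,"delta_pos":[0.05,-0.82,0.62],"dr":[0,0,0]},{"gripper":1,"delta_pos":[0.05,-0.82,0.62],"dr":[0,0,0]},{"gripper":1,"delta_pos":[0.05,-0.82,0.62],"dr":[0,0,0]},{"gripper":1,"delta_pos":[0.05,-0.82,0.62],"dr":[0,0,0]},{"gripper":1,"delta_pos":[0.05,-0.82,0.62],"dr":[0,0,0]},{"gripper":1,"delta_pos":[0,0,0],"dr":[0,0,0]},{"gripper":1,"delta_pos":[0,0,0],"dr":[0,0,0]}]'
python3 g.py
python3 - <<'E'
from h import *
t=cam('top');s=cam('side');import pickle;pickle.dump((t,s),open('f.pkl','wb'))
S=bot.read_state();R=np.array(S['ee_rot']);p=np.array(S['ee_pos']);L=p+R@[-.0524,.004,.004]
print(proj(t,L),proj(s,L))
u,v=proj(t,L)[0].astype(int);a=t['im'][v-35:v+35,u-50:u+50]
b=s['im'][140:220,255:355]
m=np.vstack([cv2.resize(a,(420,294),interpolation=cv2.INTER_CUBIC),cv2.resize(b,(420,300),interpolation=cv2.INTER_CUBIC)])
cv2.imwrite('pics/f.png',m[:,:,::-1])
E
```

```text
time: 13.93
ee_pos: [0.5334, 0.3244, 0.1694]
ee_rot: [[-0.397, 0.554, 0.732], [0.918, 0.246, 0.312], [-0.007, 0.795, -0.606]]
wrist_force: [-0.8, 0.6, -1.1]
gripper_width: 0.007
grip_force: 59.3
[-0.91 -0.09  0.17  2.37  1.69  0.28 -1.88] label [0.5594 0.2785 0.1705] normal [0.554 0.246 0.795] to go cm [ 0.13 -0.92  0.52]
[[249.59615404 192.18728714]] [[308.47433674 146.16509381]]
```

View pics/f.png

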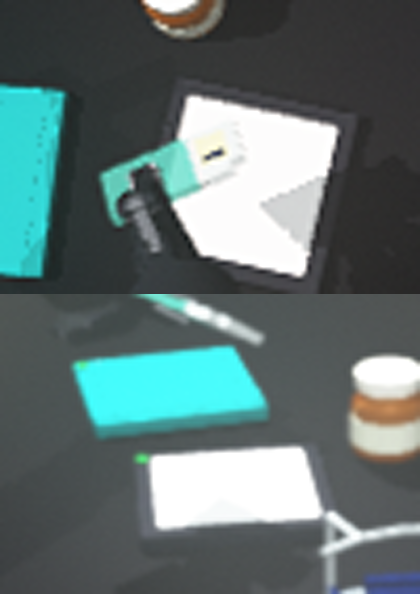

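In the top crop the cream label with its dark bar faces up at (213,154), over the pad's middle at about (245,186); the offset is the expected height parallax. That matches the predicted label pixel within 1.5 px. The side crop shows the plate well clear above the pad. I'll check stillness and the deck, then hand in.

```bash
python3 - <<'E'
from h import *
import pickle
d=pickle.load(open('w3.pkl','rb'));t,s=pickle.load(open('f.pkl','rb'))
print('label xy',atz(t,249.7,193.7,.1705).round(4))
red=lambda im:(im[...,0]>120)&(im[...,1]<60)&(im[...,2]<60)
for a,b,bx in((d['top']['im'],t['im'],(355,150,400,225)),(d['side']['im'],s['im'],(345,195,400,270))):
    for im in(a,b):
        m=red(im[bx[1]:bx[3],bx[0]:bx[2]].astype(int));ys,xs=np.nonzero(m);print(len(xs),xs.mean().round(2),ys.mean().round(2))
S=bot.read_state();v=np.abs(S['dq']).max();print(v,S['grip_force'])
if v<.02: print(bot.close_job())
E
```

```text
label xy [0.5557 0.2788 0.1705]
9 21.78 41.22
29 23.17 41.31
0 nan nan
0 nan nan
0.00850434835152244 59.2946594953537
the job is handed in; nothing more can be done
None<stdin>:8: RuntimeWarning: Mean of empty slice.
  ret = ret.dtype.type(ret / rcount)
```

I clicked the turret clockwise one step, lifted out the notched plate by its clear part, and handed the job in with the plate held still: label face up about 53°, label within about 4 mm of the pad's middle and 17 cm above the bench. My last check that the deck stayed clicked in was inconclusive, since the post could be compared in the top view only.

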